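Weigh the top-heavy hardener dispenser

ROBOT

A 6-joint arm with a two-finger parallel gripper is mounted at the origin on the work surface. World frame = base frame: x ahead of the robot, y to its left, z up, the work surface at z = 0. Lengths are in m, angles in rad, forces in N, time in s.
With the tool pointing down it reaches from about 0.35 to 0.975 m from the base axis. Payload 4.9 kg.
Tool frame: the origin (TCP) lies at the centre of the arm's flange, where the gripper is bolted on; the fingertips stand 173 mm ahead of it and the grasp point (between the pads) lies 155 mm ahead of it (ctrl.finger_overhang is the distance from the TCP to the fingertips, in m); z points along the fingers, y is the direction in which the jaws open and shut (so a half turn about z gives the same grasp; the last joint's range is limited). The gripper opens to 85 mm and grips with 20 to 120 N. Pads are 22 mm wide; open, the fingers measure 114 mm over their backs; the gripper's body (76 mm by 85 mm) begins 54 mm behind the grasp point. The pads swing forward as they close: fully open they stand 13 mm farther back than shut.
Start: joints at [-1.31, 0.053, 1.613, -0, 1.476, -0.119], TCP at [0.232, -0.58, 0.405] pointing down, gripper open.
Joint ranges: [-3.01, 3.01], [-1.01, 2.22], [0.06, 2.58], [-1.02, 4.17], [0.09, 2.62], [-3.14, 3.14]. Speed limits (rad/s): [2.57, 2.57, 3.14, 3.14, 3.14, 3.14].

INTERFACE

Orientations are given as a rotation vector (axis times angle).
In Python, from station import ctrl, eyes, spotter gives the robot as it stands.
- The arm moves only by the shell command python3 -m crank 'ROWS' [FORCE]. ROWS is JSON, a list of rows, each a list of 7 numbers: the turn, a rotation vector about the tool's x, y, z in rad, then the shift along the tool's x, y, z in mm, then the closure, from -1 (fully open) to 1 (shut). A call has 1 to 8 rows; each row shifts and turns the pose as measured when the row begins, along the tool's axes as they then stand; what a row does not reach is not made up. A row lasts 1/12 s, in which the tool goes at most 41.7 mm and 7.16 degrees, less where a joint would pass 70% of its speed; a pose out of reach is approached as far as the arm can. A call is refused whole if a number of a shift passes 41.7 or a number of a turn 0.125, either way. A call with a gripper value outside its range is refused whole. The fingers move at their own pace and stop on an object; FORCE is the grip in N (left out, the last holds). Time passes only in rows, so rows that do not move let the fingers close. It gives the time, the measured TCP pose, the force and the opening at its end, in the units of the state.
- ctrl.get_obs(): the state, without advancing time (a new reading comes with each control period).
- eyes.get_image(name): name is "side" or "top" or "wrist"; returns a dict with "image" (420x560x3 uint8, red, green, blue), "vertical_fov" (degrees; the focal length in pixels is half the picture's height over the tangent of half this angle, whatever the lens; pixels are square), "cx", "cy" (the principal point, pixels), "rvec" (rotation vector, rad) and "tvec" (3), from world to camera coordinates, as OpenCV has them; the wrist camera has in their place "mount" (4x4, takes a point from camera to tool coordinates, whose origin is the TCP and whose axes are the flange's). Camera axes: x right, y down, z forward; pixel columns grow to the right and rows downward; lengths in m; the calibration is good to about 2 mm. A picture is of the moment at which its call begins: read the wrist's pose just before it. There is no depth.
- ctrl.finish_job(): hands the job in, once; it reports no verdict.
Trained networks look in a picture, given as the dict that the camera call returned (one of the last four; its "shot" number tells which), for a name from the list of things; names that differ only in an ending like _2 or _b are one class to them, and where a whole thing is asked for, a point or a joint stands for the part that bears it (a point fixed in the world has none). Each returns a list of dicts, best first, with "confidence" (0 to 1); they miss things now and then, are a little off and sometimes report something else, mostly with a low value. They report only what shows in the picture. A call takes as long as a camera call.
- spotter.look_for(query, picture): "centre" ([x, y, z] in m, in world coordinates, good to about 4 mm: the middle of the surface that is visible of it).
- spotter.outline_of(query, picture): "region" (420x560 bool, what is visible of it).
- spotter.mark_of(query, picture): "centre" ([x, y, z] in m, in world coordinates, good to about 4 mm: a listed point, or the origin of a listed thing).
The state is a dict: "t": time; "q": joint angles; "dq": joint speeds; "effort": joint torques, N m; "tool_pos": TCP position; "tool_rot": TCP orientation; "contact_force": force on the tool from outside, world axes, zero at the start; "wrist_torque": the same for the moment, N m; "opening": finger opening in m.
Only numpy, scipy, OpenCV 4.12 (cv2) and the standard library are available. Lean on these libraries where they do the work, as an engineer would, in place of code of your own. Each camera call takes 0.05 s, during which the arm holds its last target.

TASK

Before mixing, the hardener has to be weighed: pick up the tall, slim dispenser with the heavy steel head and stand it upright in the middle of the bench scale's round pan, then let go. It is top-heavy and falls over easily, so keep it upright all the way and set it down gently: the scale does not stand having it dropped or banged onto it. Leave the short dispenser and the black-capped bottle standing where they are.

Things in the scene. Friction and masses are not known exactly. Their poses are not given: they have to be found in the camera images.
- dispenser: Tall loose dispenser, 230 mm high, about 0.3 kg. White foot 56 mm across, 6 mm thick; white tube 40 mm across up to 150; grey neck 22 mm across, 150 to 165; heavy round steel head 36 mm across from 165 to 217, then a 28 mm knob up to 230. Centre of mass 165 mm up: topples at a 10 degree lean. Origin: centre of underside; z up its axis; yaw free. Stands in a row along y with the other two bottles, in any order.
- scale: Low bench scale, fixed. Grey housing 215 x 150 mm, 26 mm high; round flat steel pan 130 mm across, no rim, its top 35 mm above the bench. Origin: on the bench straight under the pan's centre; z up; the housing reaches 138 mm to its -x (display end), 78 mm to +x. It stands nearer than the bottle row; the strip between robot and row holds only things under 30 mm high (a 160 mm can stands past its right end).
- short_dispenser: Look-alike to leave alone: the same foot, tube and steel head, but only 150 mm high. Loose. Origin: centre of its underside, z up.
- capped_bottle: Bystander to leave alone: plain white bottle 62 mm in diameter and 185 mm high with a flat black cap 38 mm in diameter. Loose. Origin: centre of its underside, z up.

How it is judged:
At the end, for the whole second after the job is handed in: The tall dispenser stands at rest, upright within 5 degrees, with its foot flat on the scale's pan (underside 30 to 40 mm above the bench) and its axis within 20 mm of the pan's centre (horizontal distance between dispenser and scale below 0.02 m and z of dispenser in the frame of scale between 0.03 and 0.04 m and angle between dispenser's own z axis and vertical below 0.09 rad and linear speed of dispenser below 0.02 m/s); the robot touches nothing.
It fails at once if the tall dispenser leans more than 25 degrees (angle between dispenser's own z axis and vertical above 0.436 rad).
It fails at once if the dispenser is dropped or banged onto the scale (over 0.4 m/s just above the pan, as after a fall of 8 mm or more) (horizontal distance between dispenser and scale below 0.09 m and z of dispenser in the frame of scale below 0.05 m and linear speed of dispenser above 0.4 m/s).
It fails at once if the short dispenser is shifted more than 30 mm or leans more than 20 degrees (distance of short_dispenser from where it was at the start of the episode above 0.03 m or angle between short_dispenser's own z axis and vertical above 0.35 rad).
It fails at once if the black-capped bottle is shifted more than 30 mm or leans more than 20 degrees (distance of capped_bottle from where it was at the start of the episode above 0.03 m or angle between capped_bottle's own z axis and vertical above 0.35 rad).
It also fails if it takes over 48 s, if anything falls off the work surface, if the arm or the gripper's body presses on something with over 40 N, if the wrist force passes 120 N, or if a joint passes its speed limit or range.

## Working session

There is one attempt and no reset: what is moved stays moved. The work goes in short steps, Python scripts to look and compute and a shell command to move; the robot and the scene stay as the last step left them, time stands still between calls to the robot, and variables do not carry over. Pictures are saved under pics/ and viewed, and the job is handed in when it is done.

```bash
ls; mkdir -p pics; cat > h.py <<'E'
import numpy as np, cv2
from station import ctrl, eyes, spotter
def save(p,n): cv2.imwrite('pics/'+n,cv2.cvtColor(p['image'],cv2.COLOR_RGB2BGR))
def proj(p,X):
    f=p['image'].shape[0]/2/np.tan(np.radians(p['vertical_fov'])/2)
    R=cv2.Rodrigues(np.array(p['rvec'],float))[0]; c=R@np.array(X,float)+np.array(p['tvec'],float)
    return np.array([p['cx']+f*c[0]/c[2],p['cy']+f*c[1]/c[2]])
def ray(p,uv):
    f=p['image'].shape[0]/2/np.tan(np.radians(p['vertical_fov'])/2)
    R=cv2.Rodrigues(np.array(p['rvec'],float))[0]; t=np.array(p['tvec'],float)
    d=R.T@np.array([(uv[0]-p['cx'])/f,(uv[1]-p['cy'])/f,1]); return -R.T@t,d
def onz(p,uv,z):
    o,d=ray(p,uv); return o+d*(z-o[2])/d[2]
E
python3 - <<'E'
from h import *
for n in ['side','top']:
    p=eyes.get_image(n); save(p,n+'1.png')
    o,_=ray(p,(0,0)); print(n,o,p['vertical_fov'])
    for q in ['dispenser','scale','short_dispenser','capped_bottle']:
        for r in spotter.mark_of(q,p)[:2]: print(q,'mark',np.round(r['centre'],3),r['confidence'],proj(p,r['centre']).round())
        for r in spotter.look_for(q,p)[:2]: print(q,'look',np.round(r['centre'],3),r['confidence'])
print(ctrl.get_obs())
E
```

```text
pics
side [0.32960853 0.68039346 0.52253854] 45.76348926222323
dispenser mark [ 0.596 -0.158  0.   ] 0.88 [278. 180.]
dispenser look [ 0.588 -0.14   0.118] 0.62
dispenser look [0.419 0.275 0.027] 0.29
scale mark [ 0.455  0.253 -0.   ] 0.81 [286. 347.]
short_dispenser mark [ 0.596 -0.011  0.001] 0.92 [254. 219.]
capped_bottle mark [ 0.549 -0.31  -0.001] 0.72 [318. 150.]
capped_bottle mark [ 0.596 -0.155 -0.002] 0.52 [278. 181.]
capped_bottle look [ 0.539 -0.289  0.097] 0.76
top [ 0.42151098 -0.01224343  0.74416048] 54.725302566498165
dispenser mark [ 0.595 -0.155 -0.   ] 0.93 [336. 198.]
dispenser look [ 0.584 -0.145  0.141] 0.75
scale mark [0.46  0.252 0.002] 0.84 [113. 271.]
scale look [0.423 0.248 0.031] 0.77
short_dispenser mark [0.458 0.252 0.002] 0.63 [113. 272.]
capped_bottle mark [ 0.551 -0.314  0.002] 0.84 [421. 220.]
capped_bottle look [ 0.544 -0.294  0.147] 0.8
{'t': 0.9, 'q': array([-1.31002888e+00,  5.26561389e-02,  1.61288117e+00, -1.55267297e-05,
        1.47599276e+00, -1.19011210e-01]), 'dq': array([ 7.48359062e-04, -8.96552330e-05,  4.12884001e-04, -7.06311624e-04,
        6.62528796e-04,  1.35203879e-03]), 'effort': array([-2.07533216e-03, -3.93685305e+01, -3.70468068e+01, -3.07254377e-04,
        2.95467489e-04, -6.63995877e-06]), 'tool_pos': array([ 0.23168413, -0.58045091,  0.40474205]), 'tool_rot': array([ 3.08506012e+00,  5.92966553e-01, -1.72561062e-05]), 'contact_force': array([-0.36524291,  0.75872764,  0.18097614]), 'wrist_torque': array([ 0.01664935,  0.02858197, -0.02633441]), 'opening': 0.08504312568582144}
```

View pics/side1.png

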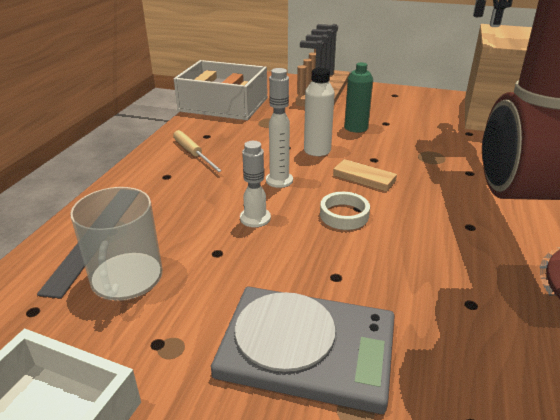

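View pics/top1.png

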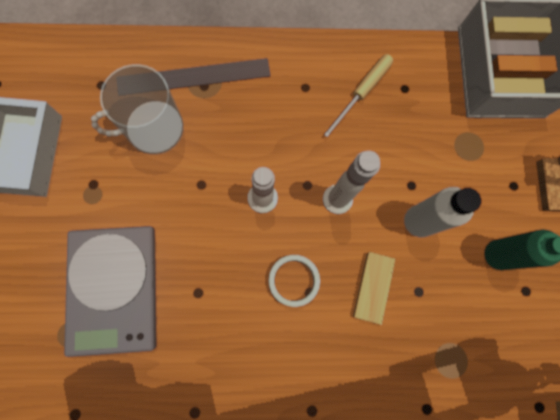

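The tall dispenser is at about (336,198) in the top view, world (0.595, -0.156). The short one is at (262,197) and the pan centre at (107,271). I'll raise the tool and turn it to yaw 0, then move in from above.

```bash
python3 -m crank '[[0,0,0.095,0,0,-18,-1],[0,0,0.095,0,0,-18,-1],[0,0,0.095,0,0,-18,-1],[0,0,0.095,0,0,-18,-1],[0,0,0,0,0,0,-1]]'
python3 - <<'E'
from h import *
from scipy.spatial.transform import Rotation as Ro
p=eyes.get_image('top'); 
# pan and feature checks
print('pan',onz(p,(107,271),0.035))
print('foot',onz(p,(339,199),0.006))
img=p['image']
o=ctrl.get_obs(); print(o['tool_pos'],Ro.from_rotvec(o['tool_rot']).as_matrix().round(3))
for r in spotter.outline_of('scale',p)[:1]:
    ys,xs=np.nonzero(r['region']); print(xs.min(),xs.max(),ys.min(),ys.max(),r['confidence'])
E
```

```text
t: 1.32
tool_pos: [0.2316, -0.5802, 0.4766]
tool_rot: [-3.136, 0.028, 0.002]
contact_force: [0.6, -1.0, 0.3]
opening: 0.0857
pan [0.45704308 0.25049439 0.035     ]
foot [ 0.59093072 -0.15910147  0.006     ]
[ 0.23158601 -0.5800311   0.47452636] [[ 1.    -0.015 -0.002]
 [-0.015 -1.     0.008]
 [-0.002 -0.008 -1.   ]]
323 379 152 214 0.73
```

```bash
python3 -m crank '[[0,0,0,30,-38,0,-1],[0,0,0,34,-38,0,-1],[0,0,0,34,-38,0,-1],[0,0,0,34,-38,0,-1],[0,0,0,34,-38,0,-1],[0,0,0,34,-38,0,-1],[0,0,0,34,-38,0,-1],[0,0,0,34,-38,0,-1]]'
python3 -m crank '[[0,0,0,33,-38,0,-1],[0,0,0,33,-38,0,-1],[0,0,0,16,-20,0,-1],[0,0,0,0,0,0,-1],[0,0,0,0,0,0,-1]]'
cat >> h.py <<'E'
from scipy.spatial.transform import Rotation as Ro
def wcam():
    o=ctrl.get_obs(); p=eyes.get_image('wrist')
    T=np.eye(4);T[:3,:3]=Ro.from_rotvec(o['tool_rot']).as_matrix();T[:3,3]=o['tool_pos']
    C=np.linalg.inv(T@np.array(p['mount']))
    p2=dict(p); p2['rvec']=cv2.Rodrigues(C[:3,:3])[0].ravel(); p2['tvec']=C[:3,3]
    return o,p,p2
E
python3 - <<'E'
from h import *
o,p,p2=wcam(); save(p,'w1.png'); print(o['tool_pos'],o['tool_rot'],np.array(p['mount']).round(3))
for q in ['dispenser']:
    for r in spotter.mark_of(q,p)[:2]: print('mark',np.round(r['centre'],4),r['confidence'])
for z in (0,.165,.217,.230): print(z,proj(p2,(.594,-.156,z)).round())
t=eyes.get_image('top'); save(t,'t2.png')
for r in spotter.mark_of('dispenser',t)[:2]: print('mark',np.round(r['centre'],4),r['confidence'])
for r in spotter.mark_of('scale',t)[:2]: print('scale',np.round(r['centre'],4),r['confidence'])
E
```

```text
t: 2.08
tool_pos: [0.4543, -0.3295, 0.4596]
tool_rot: [-3.113, 0.016, 0.025]
contact_force: [0.9, -0.6, 0.6]
opening: 0.0853
t: 2.5
tool_pos: [0.5287, -0.2386, 0.4505]
tool_rot: [-3.103, -0.017, 0.042]
contact_force: [0.1, 0.0, 0.1]
opening: 0.0853
[ 0.52868432 -0.23861564  0.45046396] [-3.10327867 -0.01737929  0.04189581] [[-0.    -0.962 -0.271  0.07 ]
 [ 1.    -0.    -0.001 -0.   ]
 [ 0.001 -0.271  0.962  0.032]
 [ 0.     0.     0.     1.   ]]
mark [ 0.5907 -0.1539  0.0017] 0.72
0 [221. 103.]
0.165 [174. 105.]
0.217 [143. 106.]
0.23 [132. 106.]
mark [ 0.5918 -0.1559  0.0025] 0.96
scale [0.4618 0.2558 0.0022] 0.94
```

View pics/w1.png

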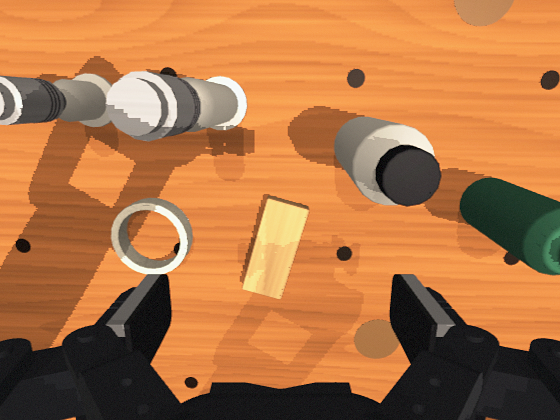

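The wrist view shows the knob at about (135,105) and the foot at (222,102). Both match the projection of (0.594, -0.156) to within 2–3 px. The tool has picked up a small tilt, which I'll correct now.

```bash
cat >> h.py <<'E'
def delta(target,yaw=0):
    o=ctrl.get_obs(); R=Ro.from_rotvec(o['tool_rot']).as_matrix()
    Rt=Ro.from_euler('z',yaw).as_matrix()@np.diag([1,-1,-1.])
    d=R.T@(np.array(target)-o['tool_pos'])*1000
    rv=Ro.from_matrix(R.T@Rt).as_rotvec()
    tilt=np.degrees(np.arccos(-R[2,2]))
    print('t',round(o['t'],2),'pos',o['tool_pos'].round(4),'shift mm',d.round(1),'turn',rv.round(4),'tilt',tilt.round(2),'F',o['contact_force'].round(1),'op',round(o['opening'],4),'q',o['q'].round(2))
E
python3 -c "
from h import *
delta((.593,-.156,.47))"
```

```text
t 2.75 pos [ 0.5276 -0.241   0.4522] shift mm [ 65.5 -85.2 -16.3] turn [-0.0367  0.0247  0.0053] tilt 2.53 F [-0.3  0.1 -0.3] op 0.0852 q [-0.56 -0.07  1.65  0.02  1.6   1.01]
```

```bash
python3 -m crank '[[-0.037,0.025,0.005,0,0,-18,-1],[0,0,0,15,-20,-5,-1],[0,0,0,15,-20,0,-1],[0,0,0,15,-20,0,-1],[0,0,0,10,-15,0,-1],[0,0,0,0,0,0,-1],[0,0,0,0,0,0,-1]]'
python3 -c "
from h import *
delta((.593,-.156,.47))"
```

```text
t: 3.33
tool_pos: [0.5824, -0.1721, 0.4871]
tool_rot: [3.124, -0.023, 0.029]
contact_force: [-0.4, 0.9, -0.8]
opening: 0.0856
t 3.33 pos [ 0.5824 -0.1721  0.4871] shift mm [ 10.1 -16.5  17. ] turn [ 0.0171 -0.0186 -0.0145] tilt 1.45 F [-0.4  0.9 -0.8] op 0.0856 q [-0.41 -0.03  1.56 -0.01  1.59  1.18]
```

```bash
python3 -m crank '[[0.017,-0.019,-0.014,0,0,0,-1],[0,0,0,5,-8,0,-1],[0,0,0,5,-8,0,-1],[0,0,0,0,0,0,-1],[0,0,0,0,0,0,-1],[0,0,0,0,0,0,-1]]'
python3 - <<'E'
from h import *
delta((.593,-.156,.47))
o,p,p2=wcam(); save(p,'w2.png')
for r in spotter.mark_of('dispenser',p)[:1]: print('mark',np.round(r['centre'],4),r['confidence'])
for z in (0.217,.230): print(z,proj(p2,(.593,-.156,z)).round(1))
E
```

```text
t: 3.83
tool_pos: [0.5916, -0.1584, 0.4903]
tool_rot: [3.139, -0.007, 0.003]
contact_force: [0.1, 0.2, 0.0]
opening: 0.0856
t 3.83 pos [ 0.5916 -0.1584  0.4903] shift mm [ 1.3 -2.4 20.3] turn [ 0.0022 -0.002  -0.0046] tilt 0.17 F [0.1 0.2 0. ] op 0.0856 q [-0.38 -0.01  1.54 -0.    1.61  1.19]
mark [ 0.5925 -0.1578  0.0029] 0.96
0.217 [276.7 216.4]
0.23 [276.5 221.9]
```

View pics/w2.png

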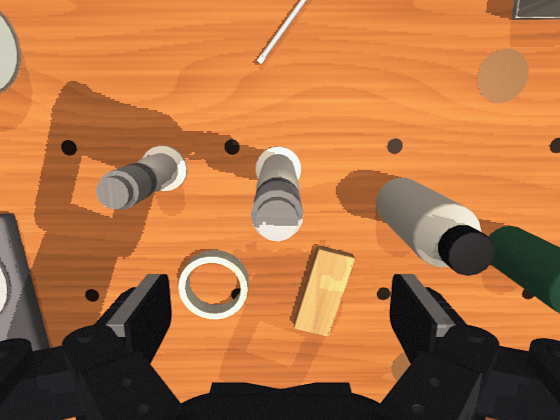

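The knob's centre is at about (277,222), as predicted, so the position holds. Now I'll go down.

```bash
python3 -m crank '[[0.002,-0.002,-0.005,1,-2,20,-1],[0,0,0,0,0,20,-1],[0,0,0,0,0,20,-1],[0,0,0,0,0,0,-1],[0,0,0,0,0,0,-1]]'
python3 -c "
from h import *
delta((.593,-.156,.343))"
```

```text
t: 4.35
tool_pos: [0.5925, -0.1573, 0.4302]
tool_rot: [3.14, -0.001, 0.005]
contact_force: [-0.3, -0.7, 1.0]
opening: 0.0853
t 4.35 pos [ 0.5925 -0.1573  0.4302] shift mm [ 0.3 -1.5 87.2] turn [ 0.0019 -0.0031 -0.0006] tilt 0.21 F [-0.3 -0.7  1. ] op 0.0853 q [-0.38  0.01  1.61 -0.    1.51  1.19]
```

```bash
python3 -m crank '[[0.002,-0.003,0,0,-1,17,-1],[0,0,0,0,0,17,-1],[0,0,0,0,0,17,-1],[0,0,0,0,0,15,-1],[0,0,0,0,0,10,-1],[0,0,0,0,0,7,-1],[0,0,0,0,0,0,-1],[0,0,0,0,0,0,-1]]'
python3 - <<'E'
from h import *
delta((.593,-.156,.343))
o,p,p2=wcam(); save(p,'w3.png'); s=eyes.get_image('side'); save(s,'s3.png')
E
```

```text
t: 5.02
tool_pos: [0.5939, -0.157, 0.3473]
tool_rot: [3.138, -0.002, 0.013]
contact_force: [-0.3, -0.5, 0.4]
opening: 0.0858
t 5.02 pos [ 0.5939 -0.157   0.3473] shift mm [-0.9 -1.   4.3] turn [ 0.0031 -0.0083 -0.0013] tilt 0.51 F [-0.3 -0.5  0.4] op 0.0858 q [-0.38  0.07  1.7   0.    1.37  1.19]
```

View pics/w3.png

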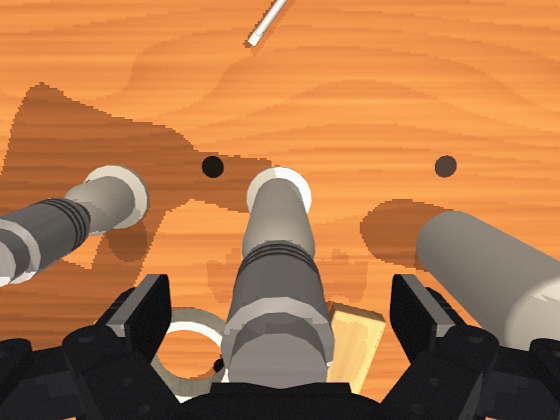

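View pics/s3.png

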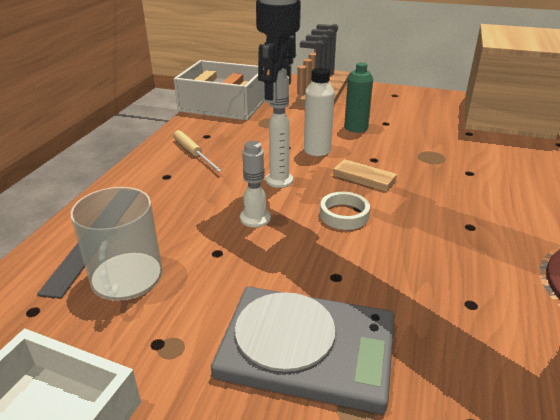

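The fingers straddle the head evenly: head centre at about column 279, pads at about 140 and 420. I'll remove the remaining tilt and pre-close.

```bash
python3 -m crank '[[0.003,-0.008,-0.001,-1,-1,4,-0.6],[0,0,0,0,0,0,-0.3],[0,0,0,0,0,0,-0.15],[0,0,0,0,0,0,-0.05],[0,0,0,0,0,0,-0.05],[0,0,0,0,0,0,-0.05]]' 30
python3 - <<'E'
from h import *
delta((.593,-.156,.343))
o,p,p2=wcam(); save(p,'w4.png')
E
```

```text
t: 5.62
tool_pos: [0.5938, -0.1563, 0.3475]
tool_rot: [3.139, -0.0, 0.01]
contact_force: [0.8, -0.2, 0.1]
opening: 0.0448
t 5.62 pos [ 0.5938 -0.1563  0.3475] shift mm [-0.9 -0.3  4.5] turn [ 0.0025 -0.0062 -0.0001] tilt 0.38 F [ 0.8 -0.2  0.1] op 0.0448 q [-0.38  0.07  1.7   0.    1.37  1.19]
```

View pics/w4.png

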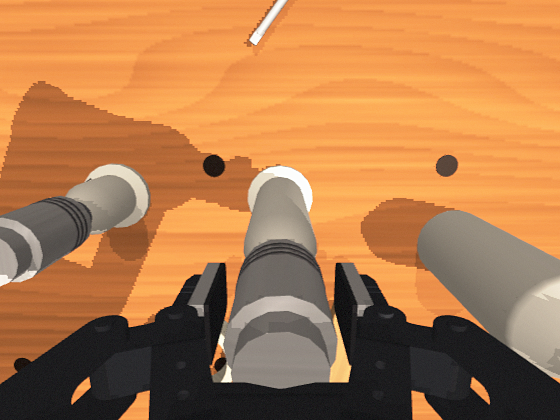

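```bash
python3 -m crank '[[0,0,0,0,0,0,0.05],[0,0,0,0,0,0,0.12],[0,0,0,0,0,0,0.2],[0,0,0,0,0,0,0.5],[0,0,0,0,0,0,1],[0,0,0,0,0,0,1],[0,0,0,0,0,0,1]]' 45
python3 - <<'E'
from h import *
delta((.593,-.156,.343))
o,p,p2=wcam(); save(p,'w5.png'); s=eyes.get_image('side'); save(s,'s5.png')
E
```

```text
t: 6.25
tool_pos: [0.5939, -0.1563, 0.348]
tool_rot: [3.139, -0.0, 0.011]
contact_force: [0.1, -1.3, 0.6]
opening: 0.035
t 6.25 pos [ 0.5939 -0.1563  0.348 ] shift mm [-1.  -0.3  5. ] turn [ 0.0025 -0.0069 -0.0002] tilt 0.42 F [ 0.1 -1.3  0.6] op 0.035 q [-0.38  0.07  1.7   0.    1.37  1.19]
```

View pics/w5.png

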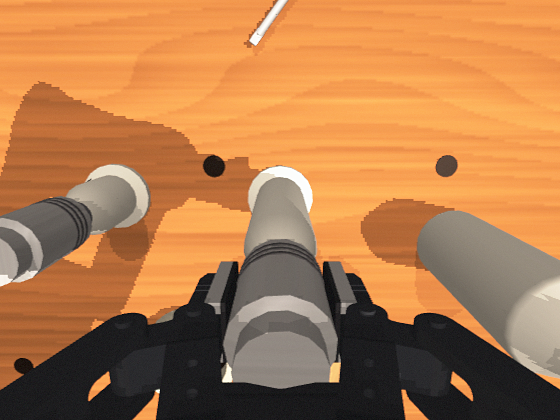

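View pics/s5.png

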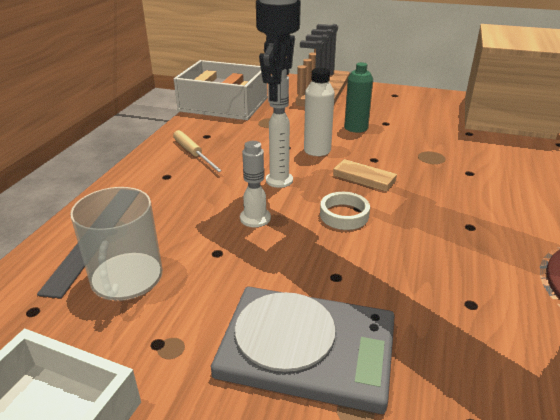

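The head is gripped at 35 mm opening and the dispenser is still upright. Next is a gentle lift.

```bash
python3 -m crank '[[0,0,0,0,0,-8,1],[0,0,0,0,0,-12,1],[0,0,0,0,0,-15,1],[0,0,0,0,0,-15,1],[0,0,0,0,0,-15,1],[0,0,0,0,0,-10,1],[0,0,0,0,0,0,1],[0,0,0,0,0,0,1]]'
python3 - <<'E'
from h import *
delta((.45,-.156,.43))
o,p,p2=wcam(); save(p,'w6.png'); s=eyes.get_image('side'); save(s,'s6.png')
E
```

```text
t: 7.02
tool_pos: [0.5924, -0.1557, 0.426]
tool_rot: [3.141, -0.0, 0.0]
contact_force: [0.1, 0.3, -2.2]
opening: 0.0353
t 7.02 pos [ 0.5924 -0.1557  0.426 ] shift mm [-142.4    0.3   -4. ] turn [ 0.0003 -0.0001 -0.0001] tilt 0.02 F [ 0.1  0.3 -2.2] op 0.0353 q [-0.38  0.01  1.62 -0.    1.51  1.19]
```

View pics/w6.png

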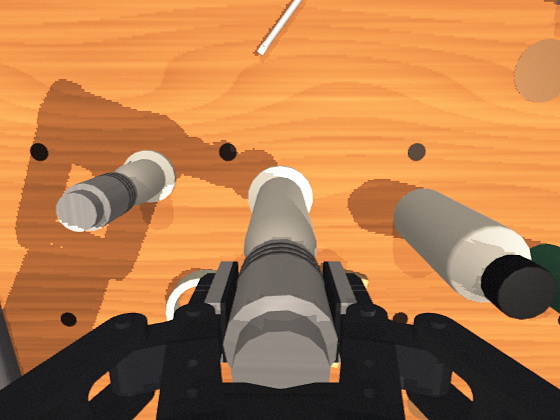

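View pics/s6.png

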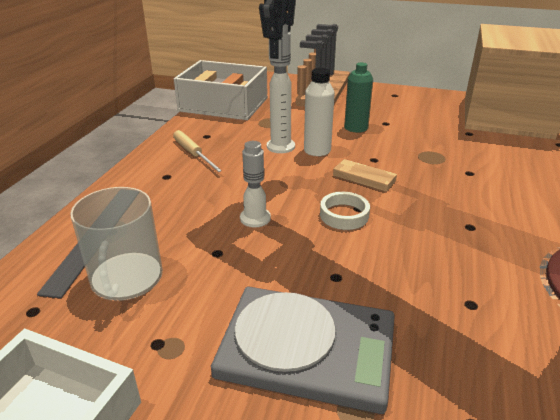

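It's lifted and upright, with its pose in the hand unchanged. I'll move toward -x first to clear the short dispenser.

```bash
python3 -m crank '[[0,0,0,-6,0,0,1],[0,0,0,-12,0,-1,1],[0,0,0,-18,0,-1,1],[0,0,0,-20,0,-1,1],[0,0,0,-20,0,-1,1],[0,0,0,-20,0,0,1],[0,0,0,-20,0,0,1],[0,0,0,-15,0,0,1]]'
python3 -m crank '[[0,0,0,-8,0,0,1],[0,0,0,0,0,0,1],[0,0,0,0,0,0,1]]'
python3 - <<'E'
from h import *
delta((.458,.252,.43))
E
```

```text
t: 7.78
tool_pos: [0.4545, -0.1547, 0.4191]
tool_rot: [-3.134, -0.003, 0.028]
contact_force: [-0.8, -0.2, -2.8]
opening: 0.0347
t: 8.03
tool_pos: [0.443, -0.1543, 0.4165]
tool_rot: [-3.133, -0.0, 0.033]
contact_force: [0.8, -0.2, -2.7]
opening: 0.0347
t 8.03 pos [ 0.443  -0.1543  0.4165] shift mm [  14.8 -406.4  -10.2] turn [-0.0089  0.021   0.0002] tilt 1.31 F [ 0.8 -0.2 -2.7] op 0.0347 q [-0.49 -0.34  1.94 -0.    1.56  1.08]
```

```bash
python3 -m crank '[[-0.009,0.021,0,0,-6,-4,1],[0,0,0,0,-12,-4,1],[0,0,0,1,-18,-2,1],[0,0,0,1,-24,-2,1],[0,0,0,1,-26,-1,1],[0,0,0,1,-26,-1,1],[0,0,0,1,-26,-1,1],[0,0,0,1,-26,-1,1]]'
python3 -c "
from h import *
delta((.458,.252,.43))"
```

```text
t: 8.7
tool_pos: [0.4524, 0.018, 0.436]
tool_rot: [-3.141, 0.008, -0.009]
contact_force: [0.5, -0.2, -2.3]
opening: 0.0352
t 8.7 pos [0.4524 0.018  0.436 ] shift mm [   4.3 -234.     6.2] turn [-0.0009 -0.0058 -0.0052] tilt 0.34 F [ 0.5 -0.2 -2.3] op 0.0352 q [-0.13 -0.4   1.96  0.    1.58  1.45]
```

```bash
python3 -m crank '[[0,-0.005,-0.005,1,-26,1,1],[0,0,0,1,-26,1,1],[0,0,0,1,-26,1,1],[0,0,0,1,-26,1,1],[0,0,0,0,-26,1,1],[0,0,0,0,-26,0,1],[0,0,0,0,-22,0,1],[0,0,0,0,-16,0,1]]'
python3 -m crank '[[0,0,0,0,-8,0,1],[0,0,0,0,0,0,1],[0,0,0,0,0,0,1],[0,0,0,0,0,0,1]]'
python3 - <<'E'
from h import *
delta((.458,.252,.43))
o,p,p2=wcam(); save(p,'w7.png'); s=eyes.get_image('side'); save(s,'s7.png');t=eyes.get_image('top'); save(t,'t7.png')
for n,q in (('w',p),('s',s),('t',t)):
  for k in ('scale','dispenser'):
    for r in spotter.mark_of(k,q)[:1]: print(n,k,np.round(r['centre'],4),r['confidence'])
E
```

```text
t: 9.37
tool_pos: [0.454, 0.2338, 0.4373]
tool_rot: [-3.135, -0.018, -0.014]
contact_force: [0.7, -0.1, -2.5]
opening: 0.0347
t: 9.7
tool_pos: [0.4528, 0.2478, 0.4384]
tool_rot: [-3.133, -0.032, -0.014]
contact_force: [-0.4, -0.3, -1.9]
opening: 0.0346
t 9.7 pos [0.4528 0.2478 0.4384] shift mm [ 5.2 -4.   8.5] turn [-0.008  -0.0087  0.0203] tilt 0.68 F [-0.4 -0.3 -1.9] op 0.0346 q [ 0.36 -0.23  1.82  0.    1.54  1.91]
w scale [ 0.4607  0.2536 -0.0032] 0.9
w dispenser [0.4516 0.2501 0.094 ] 0.71
s scale [4.590e-01 2.514e-01 1.000e-04] 0.82
s dispenser [0.4551 0.2525 0.0902] 0.56
t scale [0.4613 0.2541 0.0016] 0.59
t dispenser [0.4531 0.2522 0.0915] 0.77
```

View pics/w7.png

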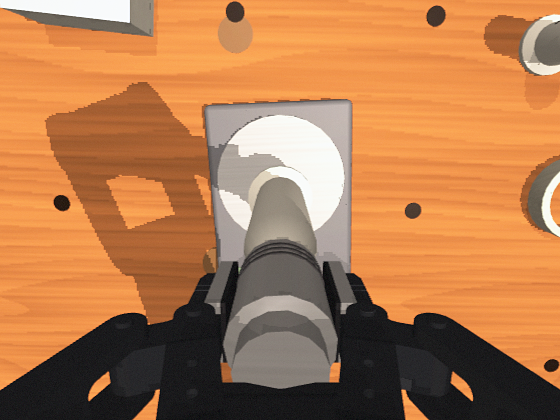

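View pics/s7.png

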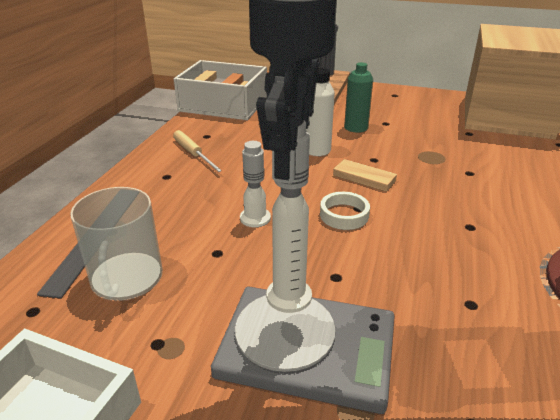

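View pics/t7.png

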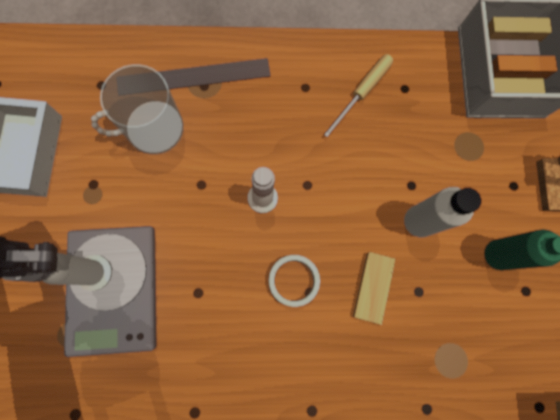

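All three cameras agree: the dispenser hangs upright about 90 mm up, a few mm from the pan centre (about 0.459, 0.253). I'll correct that and descend most of the way.

```bash
python3 -m crank '[[-0.008,-0.009,0,4,-2,0,1],[0,0,0,4,-2,6,1],[0,0,0,0,-1,9,1],[0,0,0,0,0,9,1],[0,0,0,0,0,6,1],[0,0,0,0,0,0,1],[0,0,0,0,0,0,1]]'
python3 -c "
from h import *
delta((.4595,.2525,.393))"
```

```text
t: 10.73
tool_pos: [0.4617, 0.2529, 0.4036]
tool_rot: [3.14, 0.03, -0.005]
contact_force: [-1.0, 0.0, -2.5]
opening: 0.0349
t 10.73 pos [0.4617 0.2529 0.4036] shift mm [-2.2  0.3 10.6] turn [0.0015 0.0034 0.0188] tilt 0.22 F [-1.   0.  -2.5] op 0.0349 q [ 0.36 -0.18  1.84 -0.    1.49  1.91]
```

```bash
python3 -m crank '[[0.001,0.003,0,-2,0,4,1],[0,0,0,0,0,5,1],[0,0,0,0,0,3,1],[0,0,0,0,0,0,1],[0,0,0,0,0,0,1]]'
python3 - <<'E'
from h import *
delta((.4595,.2525,.383))
o,p,p2=wcam(); save(p,'w8.png'); s=eyes.get_image('side'); save(s,'s8.png')
for n,q in (('w',p),('s',s)):
  for k in ('scale','dispenser'):
    for r in spotter.mark_of(k,q)[:1]: print(n,k,np.round(r['centre'],4),r['confidence'])
E
```

```text
t: 11.15
tool_pos: [0.4592, 0.2528, 0.3902]
tool_rot: [3.141, 0.03, -0.0]
contact_force: [-0.2, -0.1, -2.7]
opening: 0.0348
t 11.15 pos [0.4592 0.2528 0.3902] shift mm [0.3 0.3 7.2] turn [0.0005 0.0002 0.019 ] tilt 0.03 F [-0.2 -0.1 -2.7] op 0.0348 q [ 0.36 -0.18  1.86 -0.    1.46  1.91]
w dispenser [0.4535 0.2525 0.0441] 0.56
s scale [0.4597 0.2491 0.0034] 0.92
s dispenser [0.4596 0.2521 0.0412] 0.87
```

View pics/s8.png

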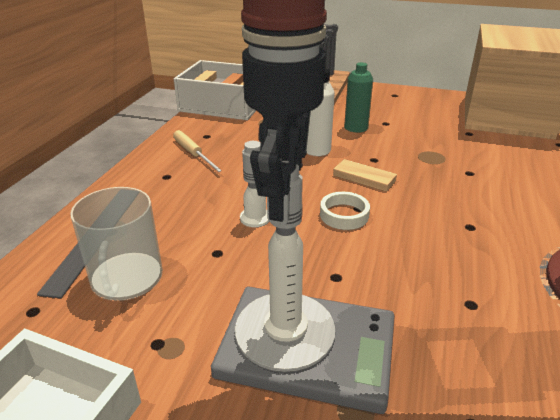

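View pics/w8.png

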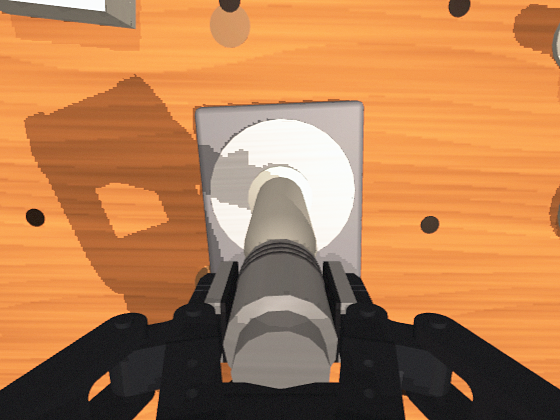

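It's upright over the pan centre, about 7 mm up: foot at (286,328) in the side view, pan centre at (285,331). I'll inch down and watch the force.

```bash
for i in 1; do python3 -m crank '[[0,0,0,0,0,2,1],[0,0,0,0,0,2,1],[0,0,0,0,0,0,1]]'; done
python3 -m crank '[[0,0,0,0,0,2,1],[0,0,0,0,0,0,1],[0,0,0,0,0,0,1]]'
```

```text
t: 11.7
tool_pos: [0.4594, 0.2528, 0.3868]
tool_rot: [-3.141, -0.03, -0.002]
contact_force: [0.6, -0.4, -2.9]
opening: 0.035
t: 11.95
tool_pos: [0.4594, 0.2528, 0.3844]
tool_rot: [3.141, 0.03, 0.002]
contact_force: [-0.3, 0.1, -2.7]
opening: 0.0346
```

```bash
python3 -m crank '[[0,0,0,0,0,1.5,1],[0,0,0,0,0,0,1],[0,0,0,0,0,0,1]]'
```

```text
t: 12.2
tool_pos: [0.4596, 0.2529, 0.3832]
tool_rot: [-3.141, -0.03, -0.003]
contact_force: [0.3, -0.1, -2.8]
opening: 0.0347
```

```bash
python3 -m crank '[[0,0,0,0,0,1.5,1],[0,0,0,0,0,0,1],[0,0,0,0,0,0,1]]'
```

```text
t: 12.45
tool_pos: [0.4599, 0.253, 0.3834]
tool_rot: [-3.141, -0.03, -0.007]
contact_force: [-0.1, 0.5, -2.3]
opening: 0.0354
```

```bash
python3 -m crank '[[0,0,0,0,0,2,1],[0,0,0,0,0,0,1],[0,0,0,0,0,0,1]]'
```

```text
t: 12.7
tool_pos: [0.4603, 0.2532, 0.3832]
tool_rot: [-3.14, -0.03, -0.011]
contact_force: [-0.3, -0.2, -2.2]
opening: 0.0349
```

```bash
python3 -m crank '[[0,0,0,0,0,3,1],[0,0,0,0,0,0,1],[0,0,0,0,0,0,1]]'
python3 - <<'E'
from h import *
delta((.4595,.2525,.383))
s=eyes.get_image('side'); save(s,'s9.png')
for k in ('scale','dispenser'):
    for r in spotter.mark_of(k,s)[:1]: print(k,np.round(r['centre'],4),r['confidence'])
print([proj(s,(.4597,.2528,z)).round(1) for z in (.035,.265)])
im=cv2.resize(s['image'][140:380,180:400],None,fx=2.5,fy=2.5,interpolation=cv2.INTER_CUBIC); save({'image':im},'s9c.png')
E
```

```text
t: 12.95
tool_pos: [0.461, 0.2535, 0.3837]
tool_rot: [-3.138, -0.03, -0.018]
contact_force: [0.5, -0.7, -2.6]
opening: 0.0349
t 12.95 pos [0.461  0.2535 0.3837] shift mm [-1.5  1.   0.7] turn [-0.0032 -0.0114  0.0191] tilt 0.68 F [ 0.5 -0.7 -2.6] op 0.0349 q [ 0.36 -0.18  1.87 -0.    1.44  1.91]
scale [0.458  0.2482 0.003 ] 0.67
dispenser [0.4644 0.255  0.0347] 0.75
[array([283.2, 327.9]), array([283.3, 173.1])]
```

View pics/s9c.png

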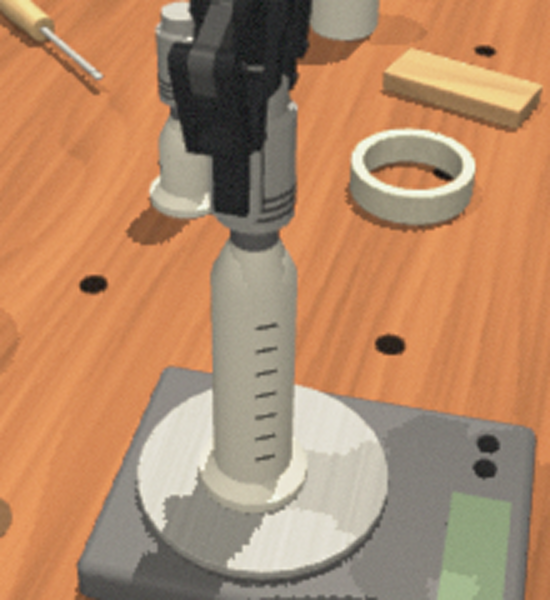

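```bash
python3 -m crank '[[-0.003,-0.011,0,-1,0.5,0,1],[0,0,0,0,0,0,1]]'
python3 -m crank '[[0,0,0,0,0,2,1]]'
python3 -m crank '[[0,0,0,0,0,2,1]]'
python3 -c "
from h import *
delta((.4595,.2525,.383))"
```

```text
t: 13.27
tool_pos: [0.46, 0.253, 0.3831]
tool_rot: [-3.141, -0.03, 0.0]
contact_force: [0.8, 0.2, -0.3]
opening: 0.0347
t: 13.35
tool_pos: [0.4603, 0.253, 0.383]
tool_rot: [-3.141, -0.03, -0.002]
contact_force: [-2.3, -1.0, 13.4]
opening: 0.0349
t: 13.43
tool_pos: [0.4605, 0.2531, 0.3831]
tool_rot: [-3.141, -0.03, -0.004]
contact_force: [-3.2, -0.5, 7.3]
opening: 0.0349
t 13.43 pos [0.4605 0.2531 0.3831] shift mm [-1.   0.6  0.1] turn [-0.0004 -0.0024  0.0193] tilt 0.14 F [-3.2 -0.5  7.3] op 0.0349 q [ 0.36 -0.17  1.87 -0.    1.45  1.91]
```

Contact is confirmed: +13 N when pressed, with z stuck at 0.383. I'll relax and then open slowly.

```bash
python3 -m crank '[[-0.001,-0.002,0,0,0,0,1],[0,0,0,0,0,0,1],[0,0,0,0,0,0,0.4]]' 20
python3 -m crank '[[0,0,0,0,0,0,0.17],[0,0,0,0,0,0,0.13],[0,0,0,0,0,0,0.1],[0,0,0,0,0,0,0.05],[0,0,0,0,0,0,0],[0,0,0,0,0,0,0]]'
python3 - <<'E'
from h import *
delta((.4595,.2525,.383))
o,p,p2=wcam(); save(p,'w10.png'); s=eyes.get_image('side'); save(s,'s10.png')
for k in ('scale','dispenser'):
    for r in spotter.mark_of(k,s)[:1]: print(k,np.round(r['centre'],4),r['confidence'])
E
```

```text
t: 13.68
tool_pos: [0.4604, 0.253, 0.3831]
tool_rot: [3.14, 0.03, -0.001]
contact_force: [-0.5, 0.2, 1.1]
opening: 0.0349
t: 14.18
tool_pos: [0.4604, 0.253, 0.3825]
tool_rot: [3.14, 0.03, -0.002]
contact_force: [-0.0, -0.4, 0.7]
opening: 0.0426
t 14.18 pos [0.4604 0.253  0.3825] shift mm [-0.9  0.4 -0.5] turn [0.0013 0.0013 0.0191] tilt 0.1 F [-0.  -0.4  0.7] op 0.0426 q [ 0.36 -0.17  1.87 -0.    1.45  1.91]
scale [0.458  0.252  0.0016] 0.84
dispenser [0.4618 0.2544 0.0395] 0.61
```

View pics/s10.png

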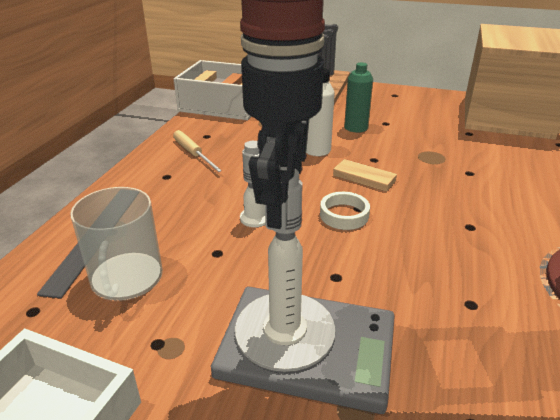

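View pics/w10.png

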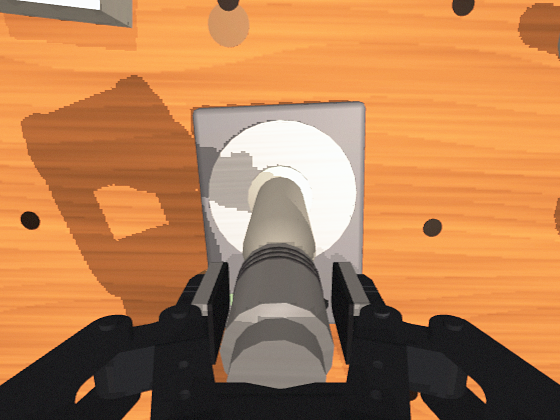

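It stands free with gaps on both sides. I'll open fully and back straight up.

```bash
python3 -m crank '[[0,0,0,0,0,0,-0.3],[0,0,0,0,0,0,-0.7],[0,0,0,0,0,0,-1],[0,0,0,0,0,0,-1],[0,0,0,0,0,0,-1]]'
python3 -m crank '[[0,0,0,0,0,-6,-1],[0,0,0,0,0,-10,-1],[0,0,0,0,0,-15,-1],[0,0,0,0,0,-15,-1],[0,0,0,0,0,-15,-1],[0,0,0,0,0,-15,-1],[0,0,0,0,0,-15,-1],[0,0,0,0,0,0,-1]]'
python3 -c "
from h import *
delta((.4605,.253,.52))"
```

```text
t: 14.8
tool_pos: [0.4604, 0.253, 0.3826]
tool_rot: [3.14, 0.03, -0.002]
contact_force: [0.4, -0.0, -0.2]
opening: 0.0853
t: 15.47
tool_pos: [0.4601, 0.253, 0.4826]
tool_rot: [3.141, 0.03, 0.0]
contact_force: [-0.4, -0.4, -0.1]
opening: 0.0854
t 15.47 pos [0.4601 0.253  0.4826] shift mm [  0.4  -0.  -37.4] turn [ 0.0007 -0.0002  0.0191] tilt 0.04 F [-0.4 -0.4 -0.1] op 0.0854 q [ 0.36 -0.22  1.74 -0.    1.62  1.91]
```

```bash
python3 -m crank '[[0,0,0,0,0,-15,-1],[0,0,0,0,0,-15,-1],[0,0,0,0,0,0,-1],[0,0,0,0,0,0,-1],[0,0,0,0,0,0,-1],[0,0,0,0,0,0,-1],[0,0,0,0,0,0,-1]]'
python3 - <<'E'
from h import *
o,p,p2=wcam(); save(p,'w11.png'); s=eyes.get_image('side'); save(s,'s11.png');t=eyes.get_image('top')
for n,q in (('w',p),('s',s),('t',t)):
  for k in ('scale','dispenser','short_dispenser','capped_bottle'):
    for r in spotter.mark_of(k,q)[:1]: print(n,k,np.round(r['centre'],4),r['confidence'])
E
```

```text
t: 16.05
tool_pos: [0.4596, 0.2528, 0.5121]
tool_rot: [3.14, 0.03, -0.001]
contact_force: [-0.4, -0.2, 0.3]
opening: 0.0854
w dispenser [0.4563 0.2543 0.0366] 0.97
w short_dispenser [ 0.592  -0.0135  0.0009] 0.8
s scale [ 0.5956 -0.0132  0.0039] 0.29
s dispenser [0.4564 0.2536 0.0348] 0.83
s short_dispenser [ 0.596  -0.0128 -0.0006] 0.62
t scale [0.4603 0.2533 0.0035] 0.97
t dispenser [0.458  0.253  0.0374] 0.72
t short_dispenser [ 0.5945 -0.0182 -0.0049] 0.87
t capped_bottle [ 0.5523 -0.3127  0.004 ] 0.83
```

View pics/s11.png

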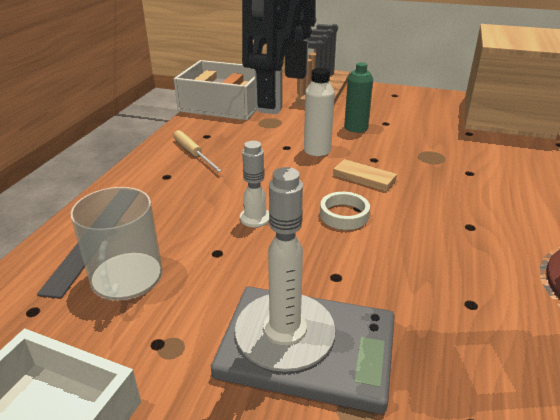

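View pics/w11.png

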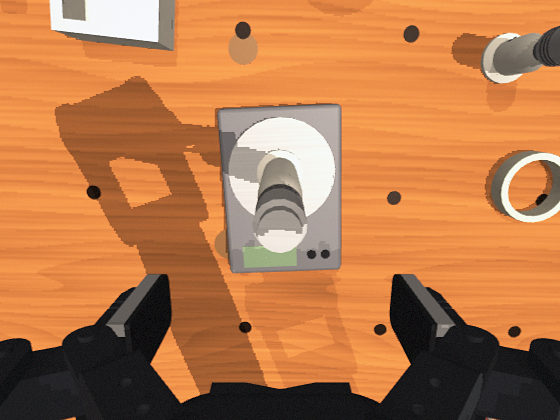

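The dispenser stands upright in the middle of the pan, with its foot at (286,328) in the side view. The gripper is clear and the other bottles are where they were.

```bash
python3 -c "
from h import *
print(ctrl.finish_job())"
```

```text
the job is handed in; nothing more can be done
None
```

The tall dispenser is standing upright in the middle of the scale's pan. I let go of it, the gripper is clear, and I handed the job in at about 16 s. The hand-in reports no verdict.

I gripped it by the steel head from above and kept it upright while carrying it round the short dispenser. The last few millimetres went down in 1.5–3 mm steps. I then pressed lightly to confirm contact, which read about 13 N, and opened the fingers slowly.

**Last checks**
- **Position:** the three cameras put the dispenser about 2–5 mm from the pan centre, with its underside at 35–37 mm.
- **Upright:** it looks vertical in the pictures. I did not measure its lean after letting go.
- **Other bottles:** the short dispenser and the black-capped bottle are where they started, within the error of the measurements (the capped bottle was reported in the top view only).

**Readings that disagreed**
- In the last side picture the detector reported the scale at the short dispenser's place, with low confidence (0.29). I ignored it.
- One reading just before the foot touched the pan was about 6 mm off in x; later readings did not repeat it.
- While I was feeling for contact, the tool tilted by up to 0.7 degrees. I corrected that before letting go.

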